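# Check an accumulator's gas charge with a push-on rod gauge

## Task

Take the red-handled rod gauge out of its stand, set it squarely over the charging valve on top of the blue accumulator and press it straight down with a steady 20 N or so (never more than 25 N) for about two seconds, so that the gas charge pushes the white reading rod out. Then stand the gauge upright back in its stand, fully down, with the rod still out to be read, and let go; do not touch the rod and leave the other things alone.

Things in the scene. Friction and masses are not known exactly. Their poses are not given: they have to be found in the camera images.
- gauge: loose rod gauge, 0.28 kg, 115 mm tall, upright in its stand. Origin: centre of the chuck's lower rim; z up its axis. z 0-34 mm: hollow brass chuck, 24 mm outside, bell mouth 33 mm wide; z 33-65: aluminium head, 34-38 mm across; z 65-115: red handle. A steel tube (21 mm thick, axis at z 47) runs out along +x to x = 77 mm, a black cap along -x to -25 mm
- gauge_handle (a point): centre of the red handle, 90 mm above the gauge's rim; axes as the gauge. Here to grip: two flat faces 24 mm apart along the gauge's y, 28 mm wide along x, 50 mm high, top 25 mm above this point
- gauge_seal_rest (a point): middle of the underside of the sprung rubber seal when unloaded, in the chuck 14 mm above the rim. The bore narrows from about 25 mm at the rim to 17 mm at 10 mm depth. The seal has 12 mm of travel: 4 N preload, then 5 N per mm. The valve's core starts to push on the rod 4.5 mm before the stem meets the seal and adds up to 5 to 7 N. So 1 mm of seal travel takes about 15 N, 2 mm about 20 N
- rod: white reading rod, 8 mm thick, black rings, in the gauge's tube; slides along the gauge's +x. Origin on the gauge's axis 47 mm above the rim when it is in; its tip is 79 mm along +x from its origin, 2 mm out of the tube when in. Never touch it with the robot: only the valve's core, met inside the chuck, may drive it out
- rod_out (a joint): how far the rod has been pushed out (m), 0 = in. It comes out 14 to 32 mm, depending on the hidden gas pressure, as the chuck is pressed onto the valve, and stays out by friction when the gauge is lifted off
- accumulator: blue round pressure vessel, 84 mm across, on a fixed square 96 mm base plate. Origin: centre of the plate's underside, on the bench, exactly below the axis of the upright valve; z up. The dome with its 32 mm boss ends at z 106 mm, the brass hexagon nut, 22 mm wide, at z 114 mm; the valve stem rises from the nut
- valve_lowest (a point): point on the valve's axis 144 mm above the bench: the lowest place where the end of the stem can be. Brass stem, 13 mm in diameter, fixed, with a 5 mm pin (sprung core) 5 mm proud of its end. It is screwed in to an unknown depth: its end is 0 to 22 mm above this point, to be felt. Reading: 15 N or more held for a second, never over 25 N
- gauge_stand: fixed aluminium block 80 x 80 x 40 mm for the gauge. Origin: centre of its underside, on the bench; z up. In the middle of its top is a round pocket 39 mm in diameter, 26 mm deep (floor at z 14 mm), in which the gauge's rim stands
- marker_box: loose yellow box with a black cap, 31 x 31 x 106 mm, origin at the centre of its underside; bystander
- collet: loose grey slotted collet, 33 mm across, 46 mm high, origin at the centre of its underside; bystander
- t_nut: loose steel T-nut, 28 x 28 x 18 mm, origin at the centre of its underside; bystander

How it is judged:
By the outcome, as a careful person would: the job done as asked, in the order asked, and still so for the second after the job is handed in, with the robot touching nothing.
It also fails if it takes over 58 s, if anything falls off the work surface, if the arm or the gripper's body presses on something with over 40 N, if the wrist force passes 120 N, or if a joint passes its speed limit or range.

## Robot

A 6-joint arm with a two-finger parallel gripper is mounted at the origin on a cart in front of the work surface, level with it; the furniture and walls round the work are solid. World frame = base frame: x ahead of the robot, y to its left, z up, the work surface at z = 0. Lengths are in mm, angles in rad, forces in N, time in s.
With the tool pointing down it reaches from about 350 to 850 mm from the base axis. Payload 8.1 kg.
Tool frame: the origin (TCP) lies midway between the tips of the shut fingers; the grasp point (between the pads) lies 19 mm behind it (hold_point_z is the z of the grasp point in the tool frame, in mm); z points along the fingers, y is the line along which they close (so a half turn about z gives the same grasp; the last joint's range is limited). The gripper opens to 85 mm and grips with 20 to 120 N. Pads are 22 mm wide; open, the fingers measure 114 mm over their backs; the gripper's body (76 mm by 85 mm) begins 54 mm behind the grasp point. The pads swing forward as they close: fully open they stand 13 mm farther back than shut.
Start: joints at [1.258, 0.13, 1.488, -0, 1.523, -0.085], TCP at [135.478, 584.509, 231.292] pointing down, gripper open.
Joint ranges: [-2.96, 2.96], [-0.89, 2.26], [0.02, 2.5], [-1.34, 4.48], [0, 2.73], [-2.66, 2.66]. Speed limits (rad/s): [2.39, 2.39, 2.79, 3.14, 3.14, 3.14].

## Interface

Orientations are given as a rotation vector (axis times angle).
In Python, from workcell import sense, capture, finish_job, look_for, regions_of, hold_point_z gives the robot as it stands.
- The arm moves only by the shell command python3 -m handwheel 'ROWS' [FORCE]. ROWS is JSON, a list of rows, each a list of 5 numbers: the shift along the world's x, y, z scaled (see below), then the turn about the world's z scaled (see below), then the opening, from 0 (shut) to 1 (fully open). In form: [[tx, ty, tz, turn, hand], ...]. A call has 1 to 12 rows; each row shifts and turns the commanded pose from where the row before left it; what a row does not reach is not made up. The controller multiplies each number of a shift by 25 mm and each number of a turn by 0.15 rad. A row lasts 1/10 s, in which the tool goes at most 50 mm and 8.59 degrees, less where a joint would pass 70% of its speed; a pose out of reach is approached as far as the arm can. A call with a number of a shift or a turn outside -1 to 1 is refused whole. A call with a gripper value outside its range is refused whole. The fingers move at their own pace and stop on an object; FORCE is the grip in N (left out, the last holds). Time passes only in rows, so rows that do not move let the fingers close. It gives the time, the measured TCP pose, the force, the opening and the grip force at its end, in the units of the state.
- sense(): the state, without advancing time (a new reading comes with each control period).
- capture(name): name is "scene" or "top"; returns a dict with "pixels" (384x512x3 uint8, red, green, blue), "K" (3x3 intrinsics, pixels), "T" (4x4, takes a point from camera to world coordinates). Camera axes: x right, y up, looking along -z (the intrinsics and any distortion apply to the point x, -y, -z); pixel columns grow to the right and rows downward; lengths in mm; the calibration is good to about 2 mm. A picture is of the moment at which its call begins. There is no depth.
- finish_job(): hands the job in; it is judged then, once.
Trained networks look in a picture, given as the dict that the camera call returned (one of the last four; its "shot" number tells which), for a name from the list of things; names that differ only in an ending like _2 or _b are one class to them, and where a whole thing is asked for, a point or a joint stands for the part that bears it (a point fixed in the world has none). Each returns a list of dicts, best first, with "conf" (0 to 1); they miss things now and then, are a little off and sometimes report something else, mostly with a low value. They report only what shows in the picture. A call takes as long as a camera call.
- look_for(target, picture): "centre" ([column, row] in pixels, amid what is visible of it).
- regions_of(target, picture): "mask" (384x512 bool, what is visible of it) and "centre" ([column, row] in pixels, amid what is visible of it).
The state is a dict: "t": time; "joint_positions": joint angles; "joint_velocities": joint speeds; "effort": joint torques, N m; "tool_pos": TCP position; "ee_rot": TCP orientation; "force": force on the tool from outside, world axes, zero at the start; "ft_torque": the same for the moment, N m; "grip_width": finger opening in mm; "grasp_force": force on a finger pad.
Only numpy, scipy, OpenCV 4.12 (cv2) and the standard library are available. Lean on these libraries where they do the work, as an engineer would, in place of code of your own. Each camera call takes 0.05 s, during which the arm holds its last target. There are 200 camera calls.

## Working session

There is one attempt and no reset: what is moved stays moved. The work goes in short steps, Python scripts to look and compute and a shell command to move; the robot and the scene stay as the last step left them, time stands still between calls to the robot, and variables do not carry over. Pictures are saved under pics/ and viewed, at most 10 in all, crops included, and the job is handed in when it is done.

```bash
ls; mkdir -p pics
cat > h.py <<'E'
import numpy as np, cv2, json
from workcell import *
def ray(p,uv):
    K=p["K"];T=np.array(p["T"]);d=np.linalg.inv(K)@[uv[0],uv[1],1.]
    d=T[:3,:3]@(d*[1,-1,-1]);return T[:3,3],d
def at_z(p,uv,z):
    o,d=ray(p,uv);return o+d*(z-o[2])/d[2]
def proj(p,X):
    T=np.array(p["T"]);c=T[:3,:3].T@(np.array(X,float)-T[:3,3]);c=c*[1,-1,-1];q=np.array(p["K"])@c;return q[:2]/q[2]
def tri(p,a,q,b):
    o1,d1=ray(p,a);o2,d2=ray(q,b);d1/=np.linalg.norm(d1);d2/=np.linalg.norm(d2)
    s=np.linalg.lstsq(np.c_[d1,-d2],o2-o1,rcond=None)[0]
    A=o1+s[0]*d1;B=o2+s[1]*d2;return (A+B)/2,np.linalg.norm(A-B)
E
python3 - <<'E'
from h import *
s=sense();print({k:np.round(v,3).tolist() for k,v in s.items()},hold_point_z)
P={n:capture(n) for n in("scene","top")}
for n,p in P.items():
    print(n,{k:v for k,v in p.items() if k not in("pixels",)})
    cv2.imwrite(f"pics/{n}0.png",p["pixels"][:,:,::-1])
    for t in("gauge","gauge_handle","rod","accumulator","gauge_stand","marker_box","collet","t_nut"):
        r=regions_of(t,p)[:2]
        print(n,t,[(round(x["conf"],2),np.round(x["centre"],1).tolist(),cv2.boundingRect(x["mask"].astype(np.uint8))) for x in r])
E
```

```text
pics
{'t': 0.0, 'joint_positions': [1.258, 0.131, 1.489, 0.0, 1.523, -0.085], 'joint_velocities': [-0.0, 0.001, 0.0, -0.0, -0.001, 0.002], 'effort': [-0.0, -56.939, -50.055, -0.0, 0.015, 0.0], 'tool_pos': [135.281, 583.986, 230.248], 'ee_rot': [-0.357, -3.121, 0.003], 'force': [0.188, 0.409, -0.169], 'ft_torque': [0.05, -0.033, -0.052], 'grasp_force': 0.0, 'grip_width': 85.496} -18.700000000000003
scene {'K': array([[499.75880812,   0.        , 254.42422193],
       [  0.        , 499.75880812, 189.05084366],
       [  0.        ,   0.        ,   1.        ]]), 'T': array([[ 8.09232923e-01,  3.81123966e-01, -4.47086791e-01,
         4.87801520e+01],
       [-5.87358492e-01,  5.40836525e-01, -6.02084592e-01,
        -3.51331068e+02],
       [ 1.23319987e-02,  7.49826897e-01,  6.61519120e-01,
         8.20020422e+02],
       [ 0.00000000e+00,  0.00000000e+00,  0.00000000e+00,
         1.00000000e+00]]), 'shot': 1}
scene gauge [(0.73, [227.9, 176.8], (199, 150, 43, 39))]
scene gauge_handle [(0.82, [230.3, 173.9], (199, 150, 43, 39))]
scene rod []
scene accumulator [(0.77, [292.7, 228.7]
[... 508 characters left out ...]
 ]]), 'T': array([[ 1.33712148e-02,  9.94142761e-01, -1.07244490e-01,
         4.08520081e+02],
       [-9.99826994e-01,  1.19060243e-02, -1.42908384e-02,
         2.97894259e+02],
       [-1.29302781e-02,  1.07417022e-01,  9.94129967e-01,
         9.65257024e+02],
       [ 0.00000000e+00,  0.00000000e+00,  0.00000000e+00,
         1.00000000e+00]]), 'shot': 2}
top gauge [(0.81, [209.5, 177.1], (199, 163, 23, 43))]
top gauge_handle [(0.68, [210.8, 178.1], (199, 164, 23, 42))]
top rod []
top accumulator [(0.77, [301.1, 169.9], (274, 149, 48, 47))]
top gauge_stand [(0.82, [222.5, 180.2], (196, 160, 38, 35))]
top marker_box [(0.68, [294.7, 235.8], (288, 227, 17, 15))]
top collet []
top t_nut []
```

```bash
python3 -c "
import cv2,numpy as np
cv2.imwrite('pics/both0.png',cv2.resize(np.vstack([cv2.imread('pics/scene0.png'),cv2.imread('pics/top0.png')]),None,fx=.78,fy=.78))"
```

```text
(no output)
```

View pics/both0.png

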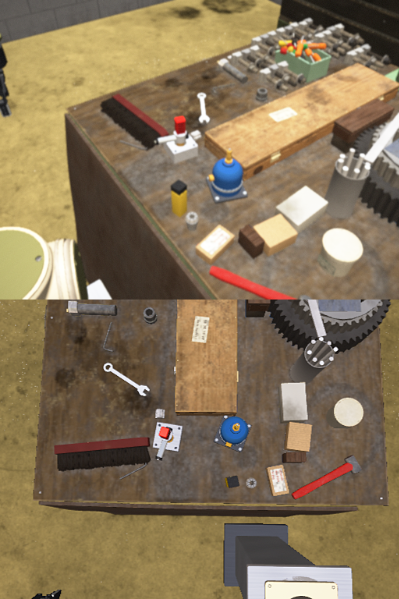

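```bash
python3 - <<'E'
import cv2,numpy as np
a=cv2.imread('pics/scene0.png')[140:270,190:330];b=cv2.imread('pics/top0.png')[140:210,185:335]
a=cv2.resize(a,None,fx=3.6,fy=3.6,interpolation=2)[:,:504];b=cv2.resize(b,None,fx=5.2,fy=5.2,interpolation=2)
cv2.imwrite('pics/a0.png',a);cv2.imwrite('pics/b0.png',b);print(a.shape,b.shape)
E
python3 - <<'E'
from h import *
P={n:capture(n) for n in("scene","top")}
s,t=P["scene"],P["top"]
# coarse: accumulator nut/boss; stand
for n,z,g in(("accumulator",60,None),("gauge_stand",35,None),("gauge_handle",90,None)):
    a=look_for(n,s)[0]["centre"];b=look_for(n,t)[0]["centre"]
    X,e=tri(s,a,t,b);print(n,X.round(1),round(e,1),at_z(s,a,z).round(1),at_z(t,b,z).round(1))
# colour: red handle, blue dome
for n,p in P.items():
    h=cv2.cvtColor(p["pixels"],cv2.COLOR_RGB2HSV)
    for nm,m in(("red",((h[...,0]<8)|(h[...,0]>172))&(h[...,1]>150)&(h[...,2]>90)),("blue",(abs(h[...,0].astype(int)-110)<12)&(h[...,1]>120)&(h[...,2]>60)),("brass",(abs(h[...,0].astype(int)-22)<6)&(h[...,1]>130)&(h[...,2]>120))):
        m=m.astype(np.uint8);m[:140]=0;m[265:]=0;m[:,:190]=0;m[:,335:]=0
        N,l,st,c=cv2.connectedComponentsWithStats(m);i=[k for k in range(1,N) if st[k,4]>12]
        print(n,nm,[(st[k].tolist(),c[k].round(1).tolist()) for k in i])
E
```

```text
(468, 504, 3) (364, 780, 3)
accumulator [558.2 203.1  40.8] 0.6 [546.  189.3  60. ] [554.9 205.2  60. ]
gauge_stand [542.5 398.2  15.8] 8.7 [534.5 378.4  35. ] [536.  398.3  35. ]
gauge_handle [536.7 416.9  65. ] 16.1 [527.5 387.9  90. ] [526.3 417.6  90. ]
scene red [([223, 148, 16, 23, 293], [230.5, 158.7]), ([190, 150, 25, 24, 201], [200.9, 163.0])]
scene blue [([273, 204, 38, 39, 1137], [291.5, 223.7]), ([273, 240, 35, 12, 127], [289.0, 247.6])]
scene brass [([289, 192, 9, 17, 111], [293.1, 200.5]), ([268, 224, 6, 8, 42], [270.5, 227.4]), ([219, 244, 21, 21, 368], [229.5, 255.2])]
top red [([204, 163, 13, 14, 136], [210.2, 169.7])]
top blue [([283, 150, 36, 36, 886], [299.8, 167.7])]
top brass [([225, 143, 16, 1, 16], [232.5, 143.0]), ([298, 159, 9, 9, 53], [302.3, 163.5]), ([215, 175, 7, 8, 15], [219.1, 179.4]), ([289, 183, 8, 6, 35], [292.6, 185.5]), ([289, 229, 3, 11, 14], [290.1, 234.0])]
```

View pics/a0.png

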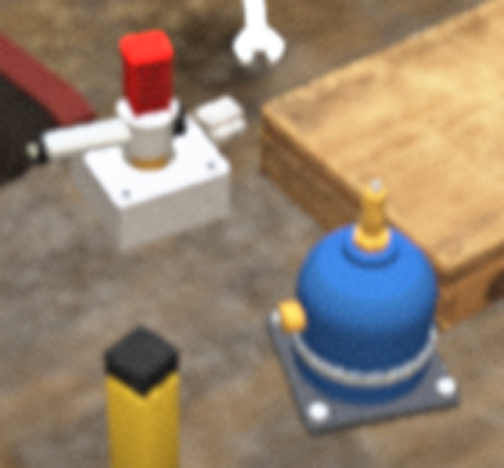

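View pics/b0.png

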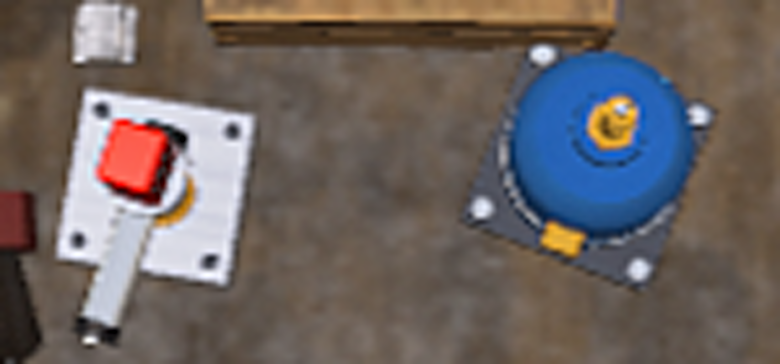

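Run:
```python
from h import *
s=capture("scene");t=capture("top")
A=lambda u,v:(190+(u+.5)/3.6-.5,140+(v+.5)/3.6-.5)
B=lambda u,v:(185+(u+.5)/5.2-.5,140+(v+.5)/5.2-.5)
print("pin tri",tri(s,A(375,185),t,B(622,107)))
for z in(149,160,171):print(z,at_z(s,A(375,185),z).round(1),at_z(t,B(622,107),z).round(1))
print("plate",np.mean([at_z(t,B(*q),10) for q in((543,55),(699,115),(638,268),(482,207))],0))
print("plate scene diag",np.mean([at_z(s,A(*q),10) for q in((272,325),(456,392))],0))
st=[at_z(t,B(*q),40) for q in((101,108),(232,131),(210,261),(77,240))];print("stand",np.mean(st,0),[x.round(0)[:2] for x in st])
print("stand scene",[at_z(s,A(*q),40).round(1) for q in((126,194),(210,164))])
print("handle top",at_z(t,B(136,156),129),at_z(s,A(146,45),129), tri(s,A(146,45),t,B(136,156)))
d=at_z(t,B(97,325),61);print("tube cap",d, at_z(s,A(36,151),61))
```

```text
pin tri (array([564.0182399 , 207.59261615, 149.88347355]), np.float64(1.6129390581112775))
149 [563.9 208.6 149. ] [564.9 207.1 149. ]
160 [555.4 199.4 160. ] [562.8 208.3 160. ]
171 [547.  190.2 171. ] [560.7 209.5 171. ]
plate [565.0736232  206.73906091  10.        ]
plate scene diag [563.0134943  205.62232056  10.        ]
stand [546.60820184 412.3636742   40.        ] [array([583., 439.]), array([572., 377.]), array([511., 386.]), array([520., 448.])]
stand scene [array([509.9, 385.9,  40. ]), array([571.6, 378.7,  40. ])]
handle top [545.49934906 409.67957213 129.        ] [545.35034785 412.32059954 129.        ] (array([544.53216109, 409.75210105, 131.05746859]), np.float64(1.4350345584032995))
tube cap [479.07660921 434.43425397  61.        ] [472.82662838 434.34703852  61.        ]
```

```bash
python3 -m handwheel '[[0.5,-0.2,0,-0.1,1],[1,-0.42,0,-0.1,1],[1,-0.42,0,-0.1,1],[1,-0.42,0,-0.1,1],[1,-0.42,0,-0.1,1],[1,-0.42,0,-0.1,1],[1,-0.42,0,-0.1,1],[1,-0.42,0,0,1],[1,-0.42,0,0,1],[1,-0.42,0,0,1],[1,-0.42,0,0,1],[1,-0.42,0,0,1]]' 100
python3 -m handwheel '[[1,-0.42,0,0,1],[1,-0.42,0,0,1],[1,-0.42,0,0,1],[0.95,-0.42,0,0,1],[0.6,-0.3,0,0,1],[0.3,-0.1,0,0,1],[0,0,0,0,1],[0,0,0,0,1]]'
python3 - <<'E'
from h import *
from scipy.spatial.transform import Rotation as R
s=sense();y=R.from_rotvec(s["ee_rot"]).as_matrix();print(s["tool_pos"],y.round(3).tolist(),np.degrees(np.arctan2(y[1,1],y[0,1])))
P={n:capture(n) for n in("scene","top")}
a=P["scene"]["pixels"][100:230,160:300];b=P["top"]["pixels"][100:230,140:280]
cv2.imwrite("pics/c1.png",cv2.resize(np.hstack([a,b]),None,fx=2.85,fy=2.85,interpolation=2)[:,:,::-1])
E
```

```text
t: 2.6
tool_pos: [424.7, 462.7, 231.3]
ee_rot: [0.522, 3.098, -0.0]
force: [0.9, 0.6, 0.7]
grip_width: 85.2
grasp_force: 0.0
t: 3.4
tool_pos: [543.6, 412.4, 231.2]
ee_rot: [-0.52, -3.098, -0.0]
force: [1.0, 0.1, -0.8]
grip_width: 85.5
grasp_force: 0.0
[543.6062795  412.42291509 231.24612282] [[-0.945, 0.326, -0.001], [0.326, 0.945, 0.0], [0.001, -0.0, -1.0]] 70.95070187054161
```

View pics/c1.png

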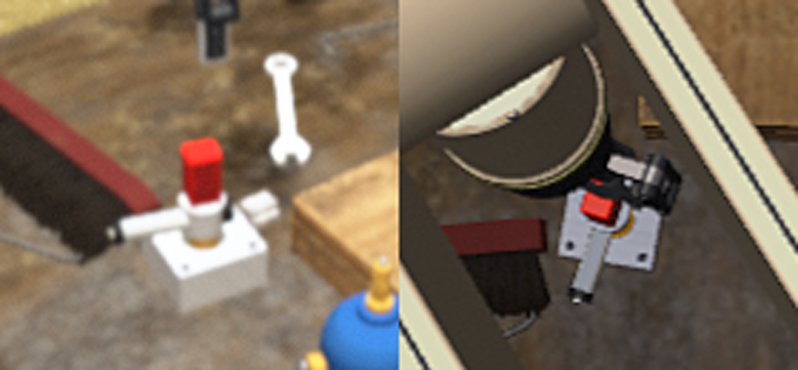

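```bash
python3 -m handwheel '[[0.08,-0.04,-0.8,0,1],[0,0,-1,0,1],[0,0,-1,0,1],[0,0,-1,0,1],[0,0,-1,0,1],[0,0,-0.7,0,1],[0,0,-0.34,0,1],[0,0,0,0,1],[0,0,0,0,0.3],[0,0,0,0,0.1],[0,0,0,0,0.1],[0,0,0,0,0.1]]' 100
python3 -m handwheel '[[0,0,0,0,0.1],[0,0,0,0,0.1],[0,0,0,0,0.1]]'; python3 -c "
from h import *;print(sense()['force'],sense()['ft_torque'],sense()['tool_pos'])"
```

```text
t: 4.7
tool_pos: [546.7, 411.3, 86.3]
ee_rot: [0.52, 3.097, 0.002]
force: [-0.2, -0.2, 0.4]
grip_width: 28.1
grasp_force: 0.0
t: 5.0
tool_pos: [546.8, 411.3, 86.3]
ee_rot: [0.52, 3.097, 0.002]
force: [-0.2, -0.1, 5.5]
grip_width: 23.0
grasp_force: 97.6
[-0.22491303 -0.06263882  5.47727405] [-0.06013779  0.12249325 -0.02884095] [546.79434563 411.33363034  86.33879253]
```

```bash
python3 -m handwheel '[[0,0,0.2,0,0.1],[0,0,0.5,0,0.1],[0,0,0.8,0,0.1],[0,0,0.8,0,0.1],[0,0,0.8,0,0.1],[0,0,1,0,0.1],[0,0,1,0,0.1],[0,0,1,0,0.1],[0,0,0.7,0,0.1],[0,0,0.3,0,0.1],[0,0,0,0,0.1],[0,0,0,0,0.1]]'
python3 - <<'E'
from h import *
s=sense();print(s["force"],s["ft_torque"],s["tool_pos"])
p=capture("scene");cv2.imwrite("pics/s2.png",p["pixels"][:,:,::-1])
c=np.r_[s["tool_pos"][:2]];u=np.array([-.945,.326])
for nm,r,z in(("rim",0,-72.3),("handle top",0,43),("cap end",77,-25)):
    print(nm,proj(p,[*(c+u*r),s["tool_pos"][2]+z]).round(1))
b=p["pixels"][60:200,160:300];cv2.imwrite("pics/c2.png",cv2.resize(b,None,fx=4,fy=4,interpolation=2)[:,:,::-1])
E
```

```text
t: 6.2
tool_pos: [545.8, 410.7, 261.5]
ee_rot: [-0.52, -3.097, 0.002]
force: [-0.5, -0.6, -2.7]
grip_width: 22.8
grasp_force: 98.4
[-0.48849155 -0.61259945 -2.69801881] [ 0.01578024 -0.00760935 -0.04691452] [545.80467007 410.74934862 261.5313037 ]
rim [230.2 130.5]
handle top [229.1  83.9]
cap end [194.3 117.7]
```

View pics/c2.png

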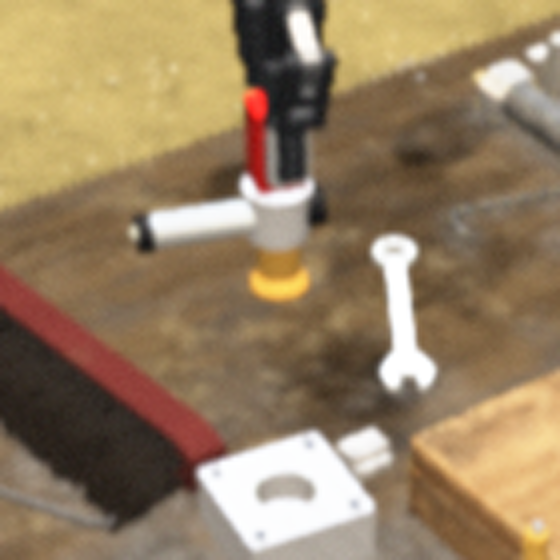

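```bash
python3 -m handwheel '[[0.05,-0.4,0,0,0.1],[0.08,-0.9,0,0,0.1],[0.1,-1,0,0,0.1],[0.1,-1,0,0,0.1],[0.1,-1,0,0,0.1],[0.1,-1,0,0,0.1],[0.1,-1,0,0,0.1],[0.06,-0.9,0,0,0.1],[0.04,-0.6,0,0,0.1],[0.02,-0.35,0,0,0.1],[0,0,0,0,0.1],[0,0,0,0,0.1]]'
python3 -m handwheel '[[0,0,-0.25,0,0.1],[0,0,-0.1,0,0.1],[0,0,0,0,0.1],[0,0,0,0,0.1]]'
python3 - <<'E'
from h import *
s=sense();print(s["force"],s["tool_pos"])
p=capture("scene");t=capture("top")
c=s["tool_pos"]
print("rim exp",proj(p,[c[0],c[1],c[2]-72.3]).round(1),"pocket",at_z(p,(231.4,182.1),40).round(1))
print("valve exp",[proj(p,[564.5,207,z]).round(1).tolist() for z in(114,144,149)])
print("at tcp below",[proj(p,[c[0],c[1],z]).round(1).tolist() for z in(114,144,149)])
x0,y0=240,120
b=p["pixels"][y0:y0+110,x0:x0+110];cv2.imwrite("pics/c3.png",cv2.resize(b,None,fx=5,fy=5,interpolation=2)[:,:,::-1])
E
```

```text
t: 7.45
tool_pos: [564.9, 207.7, 262.7]
ee_rot: [-0.52, -3.098, -0.001]
force: [-0.5, 1.1, -2.9]
grip_width: 22.9
grasp_force: 98.5
t: 7.85
tool_pos: [564.8, 207.6, 253.7]
ee_rot: [-0.519, -3.098, 0.0]
force: [0.1, 0.5, -1.6]
grip_width: 23.0
grasp_force: 98.4
[ 0.12433857  0.45096736 -1.63616694] [564.75571291 207.62617272 253.71701868]
rim exp [295.5 178.9] pocket [545.7 410.7  40. ]
valve exp [[293.4, 204.0], [294.4, 193.2], [294.5, 191.3]]
at tcp below [[293.3, 203.8], [294.3, 193.0], [294.4, 191.1]]
```

View pics/c3.png

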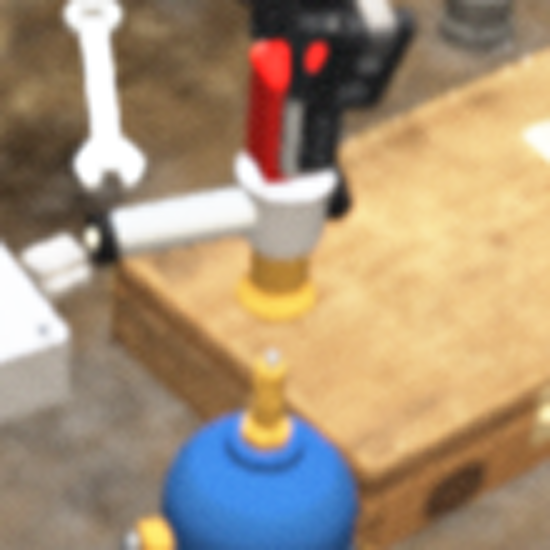

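```bash
python3 -m handwheel '[[0,0,-0.4,0,0.1],[0,0,-0.5,0,0.1],[0,0,-0.3,0,0.1],[0,0,-0.1,0,0.1],[0,0,0,0,0.1],[0,0,0,0,0.1]]'
python3 -m handwheel '[[0,0,-0.1,0,0.1],[0,0,-0.1,0,0.1],[0,0,0,0,0.1],[0,0,0,0,0.1]]'
python3 -m handwheel '[[0,0,-0.06,0,0.1],[0,0,-0.06,0,0.1],[0,0,0,0,0.1],[0,0,0,0,0.1]]'
```

```text
t: 8.55
tool_pos: [565.1, 207.3, 221.8]
ee_rot: [0.52, 3.098, 0.0]
force: [-0.1, 1.0, -2.3]
grip_width: 22.9
grasp_force: 98.5
t: 8.95
tool_pos: [564.9, 207.2, 216.5]
ee_rot: [-0.52, -3.098, 0.0]
force: [-0.3, -0.8, -2.2]
grip_width: 22.6
grasp_force: 98.5
t: 9.35
tool_pos: [564.9, 207.2, 213.4]
ee_rot: [-0.52, -3.098, 0.0]
force: [0.1, 0.2, -2.0]
grip_width: 23.2
grasp_force: 98.5
```

```bash
python3 -m handwheel '[[0,0,-0.06,0,0.1],[0,0,-0.06,0,0.1],[0,0,0,0,0.1]]'
python3 -m handwheel '[[0,0,-0.06,0,0.1],[0,0,-0.06,0,0.1],[0,0,0,0,0.1]]'
```

```text
t: 9.65
tool_pos: [564.8, 207.2, 210.2]
ee_rot: [-0.52, -3.098, 0.0]
force: [0.6, 0.2, -3.3]
grip_width: 22.9
grasp_force: 98.5
t: 9.95
tool_pos: [565.1, 207.3, 207.7]
ee_rot: [0.52, 3.098, 0.0]
force: [0.0, -0.0, -0.9]
grip_width: 23.1
grasp_force: 98.8
```

```bash
python3 -m handwheel '[[0,0,-0.06,0,0.1],[0,0,0,0,0.1],[0,0,0,0,0.1]]'
python3 -m handwheel '[[0,0,-0.04,0,0.1],[0,0,0,0,0.1],[0,0,0,0,0.1]]'
python3 -m handwheel '[[0,0,-0.04,0,0.1],[0,0,0,0,0.1],[0,0,0,0,0.1]]'
```

```text
t: 10.25
tool_pos: [565.1, 207.3, 206.4]
ee_rot: [0.52, 3.098, 0.0]
force: [-0.7, -0.4, 2.0]
grip_width: 23.4
grasp_force: 99.0
t: 10.55
tool_pos: [565.1, 207.3, 205.3]
ee_rot: [0.52, 3.098, 0.0]
force: [-1.4, 0.6, 3.6]
grip_width: 22.5
grasp_force: 99.0
t: 10.85
tool_pos: [565.1, 207.3, 204.1]
ee_rot: [0.52, 3.098, 0.0]
force: [-0.1, 0.3, 2.8]
grip_width: 22.8
grasp_force: 99.1
```

```bash
python3 -m handwheel '[[0,0,-0.03,0,0.1],[0,0,0,0,0.1],[0,0,0,0,0.1]]'
python3 -m handwheel '[[0,0,-0.03,0,0.1],[0,0,0,0,0.1],[0,0,0,0,0.1]]'
```

```text
t: 11.15
tool_pos: [565.2, 207.3, 203.9]
ee_rot: [0.52, 3.098, 0.0]
force: [-0.6, -0.7, 5.6]
grip_width: 23.0
grasp_force: 99.6
t: 11.45
tool_pos: [565.2, 207.3, 203.6]
ee_rot: [0.52, 3.097, 0.001]
force: [-2.5, -0.5, 8.7]
grip_width: 22.8
grasp_force: 99.9
```

```bash
python3 -m handwheel '[[0,0,-0.03,0,0.1],[0,0,0,0,0.1],[0,0,0,0,0.1]]'
python3 -m handwheel '[[0,0,-0.03,0,0.1],[0,0,0,0,0.1],[0,0,0,0,0.1]]'
```

```text
t: 11.75
tool_pos: [565.3, 207.3, 203.2]
ee_rot: [0.52, 3.097, 0.001]
force: [-3.2, -1.1, 11.0]
grip_width: 22.8
grasp_force: 100.1
t: 12.05
tool_pos: [565.3, 207.3, 202.8]
ee_rot: [0.52, 3.097, 0.001]
force: [-3.1, -1.4, 12.6]
grip_width: 23.0
grasp_force: 100.4
```

```bash
python3 -m handwheel '[[-0.02,0,-0.03,0,0.1],[0,0,0,0,0.1],[0,0,0,0,0.1]]'
python3 -m handwheel '[[0,0,-0.02,0,0.1],[0,0,0,0,0.1],[0,0,0,0,0.1]]'
```

```text
t: 12.35
tool_pos: [565.2, 207.3, 202.5]
ee_rot: [0.52, 3.096, 0.001]
force: [-3.4, -2.1, 14.1]
grip_width: 22.9
grasp_force: 100.5
t: 12.65
tool_pos: [565.3, 207.3, 202.3]
ee_rot: [0.52, 3.096, 0.001]
force: [-3.0, -2.0, 15.1]
grip_width: 22.9
grasp_force: 100.7
```

```bash
python3 -m handwheel '[[0,0,-0.025,0,0.1],[0,0,0,0,0.1],[0,0,0,0,0.1]]'
python3 -m handwheel '[[0,0,-0.01,0,0.1],[0,0,0,0,0.1],[0,0,0,0,0.1],[0,0,0,0,0.1],[0,0,0,0,0.1],[0,0,0,0,0.1],[0,0,0,0,0.1],[0,0,0,0,0.1],[0,0,0,0,0.1],[0,0,0,0,0.1],[0,0,0,0,0.1]]'
python3 -m handwheel '[[0,0,0,0,0.1],[0,0,0,0,0.1],[0,0,0,0,0.1],[0,0,0,0,0.1],[0,0,0,0,0.1],[0,0,0,0,0.1],[0,0,0,0,0.1],[0,0,0,0,0.1],[0,0,0,0,0.1],[0,0,0,0,0.1],[0,0,0,0,0.1],[0,0,0,0,0.1]]'
python3 - <<'E'
from h import *
s=sense();print(s["force"],s["ft_torque"],s["tool_pos"])
p=capture("scene")
x0,y0=220,130
b=p["pixels"][y0:y0+100,x0:x0+110];cv2.imwrite("pics/c4.png",cv2.resize(b,None,fx=5,fy=5,interpolation=2)[:,:,::-1])
E
```

```text
t: 12.95
tool_pos: [565.3, 207.4, 202.0]
ee_rot: [0.52, 3.095, 0.002]
force: [-4.6, -2.1, 15.9]
grip_width: 23.1
grasp_force: 100.9
t: 14.05
tool_pos: [565.3, 207.3, 201.8]
ee_rot: [0.52, 3.095, 0.002]
force: [-5.6, -2.0, 17.1]
grip_width: 23.4
grasp_force: 101.0
t: 15.25
tool_pos: [565.3, 207.3, 201.8]
ee_rot: [0.52, 3.095, 0.002]
force: [-4.1, -2.0, 17.0]
grip_width: 23.2
grasp_force: 101.0
[-4.10758768 -1.96338927 17.03405324] [-0.49458148  1.12534538 -0.0581196 ] [565.29395284 207.3341948  201.80265078]
```

View pics/c4.png

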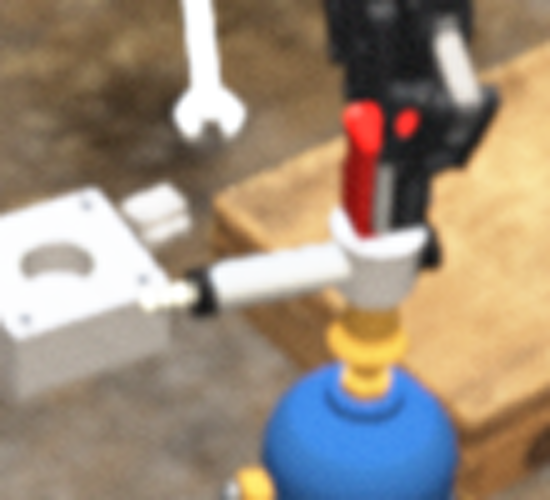

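```bash
python3 -m handwheel '[[0,0,0.1,0,0.1],[0,0,0.2,0,0.1],[0,0,0.3,0,0.1],[0,0,0.4,0,0.1],[0,0,0.6,0,0.1],[0,0,0.6,0,0.1],[0,0,0.4,0,0.1],[0,0,0.2,0,0.1],[0,0,0,0,0.1],[0,0,0,0,0.1]]'
python3 -m handwheel '[[-0.03,0.4,0,0,0.1],[-0.08,0.8,0,0,0.1],[-0.1,1,0,0,0.1],[-0.1,1,0,0,0.1],[-0.1,1,0,0,0.1],[-0.1,1,0,0,0.1],[-0.1,1,0,0,0.1],[-0.06,0.9,0,0,0.1],[-0.06,0.6,0,0,0.1],[-0.02,0.45,0,0,0.1],[0,0,0,0,0.1],[0,0,0,0,0.1]]'
python3 - <<'E'
from h import *
s=sense();print(s["force"],s["ft_torque"],s["tool_pos"])
p=capture("scene");c=s["tool_pos"]
print("rim exp",proj(p,[c[0],c[1],c[2]-72.3]).round(1))
x0,y0=160,70
b=p["pixels"][y0:y0+140,x0:x0+140];cv2.imwrite("pics/c5.png",cv2.resize(b,None,fx=4,fy=4,interpolation=2)[:,:,::-1])
E
```

```text
t: 16.3
tool_pos: [564.3, 207.2, 268.5]
ee_rot: [-0.52, -3.098, 0.0]
force: [-1.1, -1.1, -2.6]
grip_width: 23.0
grasp_force: 98.4
t: 17.5
tool_pos: [545.8, 410.6, 268.6]
ee_rot: [-0.52, -3.098, 0.001]
force: [0.5, -0.1, -2.8]
grip_width: 23.0
grasp_force: 98.2
[ 0.53201765 -0.09194823 -2.83921267] [-0.01792374 -0.0850057  -0.01349491] [545.82814675 410.56291336 268.64061265]
rim exp [230.2 127.9]
```

View pics/c5.png

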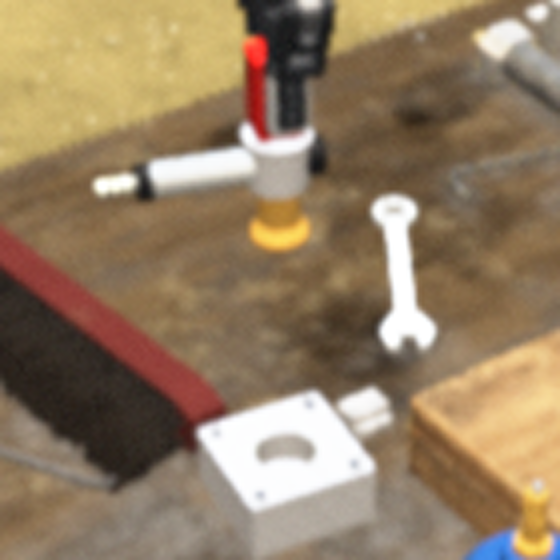

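```bash
python3 -m handwheel '[[0.04,0.025,-0.4,0,0.1],[0,0,-0.9,0,0.1],[0,0,-1,0,0.1],[0,0,-1,0,0.1],[0,0,-1,0,0.1],[0,0,-0.8,0,0.1],[0,0,-0.5,0,0.1],[0,0,-0.2,0,0.1],[0,0,0,0,0.1],[0,0,0,0,0.1]]'
python3 -m handwheel '[[0,0,-0.15,0,0.1],[0,0,-0.15,0,0.1],[0,0,-0.15,0,0.1],[0,0,-0.15,0,0.1],[0,0,0,0,0.1],[0,0,0,0,0.1]]'
```

```text
t: 18.55
tool_pos: [547.5, 411.9, 125.3]
ee_rot: [0.52, 3.097, 0.002]
force: [0.6, -0.0, -2.3]
grip_width: 22.8
grasp_force: 98.4
t: 19.15
tool_pos: [546.6, 411.5, 108.6]
ee_rot: [-0.52, -3.098, 0.001]
force: [-0.8, -0.5, -3.0]
grip_width: 23.2
grasp_force: 98.4
```

```bash
python3 -m handwheel '[[0,0,-0.15,0,0.1],[0,0,-0.15,0,0.1],[0,0,-0.15,0,0.1],[0,0,-0.15,0,0.1],[0,0,-0.1,0,0.1],[0,0,0,0,0.1],[0,0,0,0,0.1]]'
python3 -m handwheel '[[0,0,-0.06,0,0.1],[0,0,-0.04,0,0.1],[0,0,0,0,0.1],[0,0,0,0,0.1]]'
```

```text
t: 19.85
tool_pos: [546.7, 411.6, 91.4]
ee_rot: [-0.52, -3.098, 0.0]
force: [0.2, 0.7, -2.1]
grip_width: 22.4
grasp_force: 98.4
t: 20.25
tool_pos: [546.7, 411.6, 88.9]
ee_rot: [-0.52, -3.098, 0.0]
force: [0.2, -0.1, -2.5]
grip_width: 23.3
grasp_force: 98.4
```

```bash
python3 -m handwheel '[[0,0,-0.06,0,0.1],[0,0,0,0,0.1],[0,0,0,0,0.1]]'
python3 -m handwheel '[[0,0,-0.04,0,0.1],[0,0,0,0,0.1],[0,0,0,0,0.1]]'
```

```text
t: 20.55
tool_pos: [546.7, 411.6, 87.3]
ee_rot: [-0.52, -3.098, 0.0]
force: [0.0, -1.0, -2.4]
grip_width: 23.1
grasp_force: 98.4
t: 20.85
tool_pos: [546.8, 411.6, 86.4]
ee_rot: [0.52, 3.098, 0.0]
force: [0.3, -0.2, -2.8]
grip_width: 22.9
grasp_force: 98.4
```

```bash
python3 -m handwheel '[[0,0,-0.03,0,0.1],[0,0,0,0,0.1],[0,0,0,0,0.1]]'
python3 -m handwheel '[[0,0,-0.03,0,0.1],[0,0,0,0,0.1],[0,0,0,0,0.1]]'
```

```text
t: 21.15
tool_pos: [546.9, 411.7, 86.3]
ee_rot: [0.52, 3.098, 0.0]
force: [-2.3, -0.4, 4.7]
grip_width: 23.0
grasp_force: 99.3
t: 21.45
tool_pos: [547.0, 411.8, 86.3]
ee_rot: [0.52, 3.098, 0.001]
force: [-3.2, -3.2, 8.5]
grip_width: 22.9
grasp_force: 100.1
```

```bash
python3 -m handwheel '[[0,0,0.025,0,0.1],[0,0,0,0,0.1],[0,0,0,0,0.4],[0,0,0,0,0.6],[0,0,0,0,0.9],[0,0,0,0,0.9],[0,0,0,0,0.9],[0,0,0,0,0.9],[0,0,0,0,0.9]]'
python3 -m handwheel '[[0,0,0.2,0,0.9],[0,0,0.5,0,0.9],[0,0,0.8,0,0.9],[0,0,1,0,0.9],[0,0,1,0,0.9],[0,0,1,0,0.9],[0,0,0.8,0,0.9],[0,0,0.4,0,0.9],[0,0,0.2,0,0.9],[0,0,0,0,0.9],[0,0,0,0,0.9]]'
python3 - <<'E'
from h import *
s=sense();print(s["force"],s["tool_pos"])
p=capture("scene")
x0,y0=170,80
b=p["pixels"][y0:y0+190,x0:x0+190];cv2.imwrite("pics/c6.png",cv2.resize(b,None,fx=3.1,fy=3.1,interpolation=2)[:,:,::-1])
E
```

```text
t: 22.35
tool_pos: [546.8, 411.6, 85.5]
ee_rot: [0.52, 3.098, 0.0]
force: [0.2, -0.2, 0.1]
grip_width: 76.7
grasp_force: 0.0
t: 23.45
tool_pos: [546.3, 411.3, 231.7]
ee_rot: [-0.52, -3.097, 0.002]
force: [0.0, 0.5, -1.1]
grip_width: 77.0
grasp_force: 0.0
[ 0.02110197  0.49884729 -1.14106914] [546.28350567 411.3443104  231.70031644]
```

View pics/c6.png

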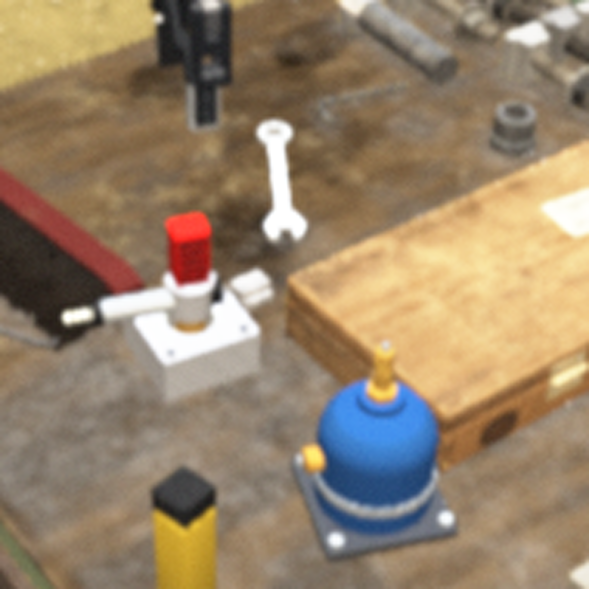

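The picture shows the gauge upright and fully down in its stand (handle around crop 188,245). The rod is still out (tip around 70,317), the gripper is clear above, and nothing else has moved.

```bash
python3 -c "
from workcell import *
print(finish_job())"
```

```text
the job is handed in; nothing more can be done
None
```

The job is handed in: I pressed the gauge onto the valve at about 20 N for just over two seconds, the rod came out, and the gauge is back upright in its stand, fully down, released with the rod still out.

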